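# Open the bobbin tubs and lay out the lids

### The arm

A 7-joint arm with a two-finger parallel gripper is mounted at the origin on the work surface. World frame = base frame: x ahead of the robot, y to its left, z up, the work surface at z = 0. Lengths are in m, angles in rad, forces in N, time in s.
With the tool pointing down it reaches from about 0.425 to 0.95 m from the base axis. Payload 16.7 kg.
Tool frame: the origin (TCP) lies midway between the tips of the shut fingers; the grasp point (between the pads) lies robot.grip_depth behind it (robot.grip_depth is the distance from the TCP to the grasp point, in m); z points along the fingers, y is the direction in which the jaws open and shut (so a half turn about z gives the same grasp; the last joint's range is limited). The gripper opens to 94 mm and grips with 3 to 60 N. Pads are 16 mm wide; open, the fingers measure 119 mm over their backs; the gripper's body (75 mm by 177 mm) begins 78 mm behind the grasp point.
Start: joints at [-1.276, 0.426, 0.074, 1.606, -0.034, 1.111, -0.067], TCP at [0.29, 0.609, 0.205] pointing down, gripper open.
Joint ranges: [-2.85, 2.85], [-0.5, 2.14], [-1.23, 1.37], [0.21, 2.46], [-1.02, 4.16], [0.16, 2.05], [-2.73, 2.73]. Speed limits (rad/s): [1.89, 1.89, 2.39, 2.39, 3.01, 3.01, 3.01].

### API

Orientations are given as a rotation vector (axis times angle).
In Python, from rig import robot gives the robot as it stands.
- The arm moves only by the tool apply_moves, never from a script. Its argument "deltas" is a list that holds one entry, the list of rows, each a list of 6 numbers: the shift along the tool's x, y, z in m, then the turn, a rotation vector about the tool's x, y, z in degrees. In form: [[[tx, ty, tz, rx, ry, rz], ...]]. A call has 1 to 12 rows; each row is the pose to reach, as a shift and turn from the pose commanded when the call began, along the tool's axes at that moment; what a row does not reach only later rows make up. A row lasts 1/12 s, in which the tool goes at most 41.7 mm and 7.16 degrees, less where a joint would pass 70% of its speed; a pose out of reach is approached as far as the arm can. A call with a gripper value outside its range is refused whole. "hand" is the closure, from 0 (fully open) to 1 (shut), set as the call begins (left out, the last holds). The fingers move at their own pace and stop on an object; "grip_force" is the grip in N (left out, the last holds). Time passes only in rows, so rows that repeat a pose let the fingers close. It gives the time, the measured TCP pose, the force and the opening at its end, in the units of the state.
- robot.get_state(): the state, without advancing time (a new reading comes with each control period).
- robot.read_camera(name): name is "scene" or "top" or "wrist"; returns the picture (400x640x3 uint8, blue, green, red); there is no depth.
- robot.camera_params(name): a dict with "mtx" (3x3 intrinsics, pixels), "k1" (the pictures are not rectified: a ray, as slopes to the right and down, at radius r is drawn at 1 + k1 r^2 times it, then the intrinsics apply), "R" (3x3) and "t" (3): a world point X has camera coordinates R X + t; the wrist camera has in their place "tool_from_camera" (4x4, takes a point from camera to tool coordinates, whose origin is the TCP and whose axes are the flange's). Camera axes: x right, y down, z forward; pixel columns grow to the right and rows downward; lengths in m; the calibration is good to about 2 mm. A picture is of the moment at which its call begins: read the wrist's pose just before it. camera_params takes no time and is no camera call.
- robot.sign_off(): hands the job in, once; it reports no verdict.
Trained networks look in the newest picture that a camera, given by its name, has taken for a name from the list of things; names that differ only in an ending like _2 or _b are one class to them, and where a whole thing is asked for, a point or a joint stands for the part that bears it (a point fixed in the world has none). Each returns a list of dicts, best first, with "confidence" (0 to 1); they miss things now and then, are a little off and sometimes report something else, mostly with a low value. They report only what shows in the picture. A call takes as long as a camera call. They do not tell look-alikes from the thing itself.
- robot.outline_of(camera, name): "mask" (400x640 bool, what is visible of it) and "point" ([column, row] in pixels, amid what is visible of it).
- robot.tip_of(camera, name): "point" ([column, row] in pixels: a listed point, or the origin of a listed thing).
The state is a dict: "clock": time; "joints": joint angles; "qvel": joint speeds; "tau": joint torques, N m; "tool_pos": TCP position; "ee_rot": TCP orientation; "force": force on the tool from outside, world axes, zero at the start; "ft_torque": the same for the moment, N m; "finger_gap": finger opening in m.
Only numpy, scipy, OpenCV 4.12 (cv2) and the standard library are available. Lean on these libraries where they do the work, as an engineer would, in place of code of your own. Each camera call takes 0.05 s, during which the arm holds its last target. There are 200 camera calls.

### The job

Open the two closed bobbin tubs for the stock count: lift their lids off and lay them on the plywood board, and straighten up the lid that already lies there, so that each of the three round pads has one lid centred on it, lying flat with its knob up. Set the lids down rather than dropping them, and leave the tubs, the yarn cones and the carton standing where they are.

Things in the scene. Friction and masses are not known exactly. Their poses are not given: they have to be found in the camera images.
- lid_a: loose round grey plastic lid: disc 96 mm across, skirt below it 12 mm deep (2 mm wall), disc top at 16 mm, with a round knob 24 mm across and 26 mm high (knob top 42 mm above the origin). Origin on the axis at the skirt's lower edge, z up through the knob. Starts on the low tub, skirt round the rim with 2.5 mm of play, origin 12 mm below the rim.
- lid_b: loose round grey plastic lid: disc 96 mm across, skirt below it 12 mm deep (2 mm wall), disc top at 16 mm, with a round knob 24 mm across and 26 mm high (knob top 42 mm above the origin). Origin on the axis at the skirt's lower edge, z up through the knob. Starts in the same way on the tall tub.
- lid_c: loose round grey plastic lid: disc 96 mm across, skirt below it 12 mm deep (2 mm wall), disc top at 16 mm, with a round knob 24 mm across and 26 mm high (knob top 42 mm above the origin). Origin on the axis at the skirt's lower edge, z up through the knob. At the start it lies knob up on the board, out of line with the pads and often between two of them.
- tub_low: round blue plastic stock tub, 87 mm across at the rim, 60 mm high, full of small bobbins to about 10 mm below the rim, loose on the table, 0.7 kg. Origin at the centre of its underside, z up. Closed by lid_a at the start.
- tub_mid: round blue plastic stock tub, 87 mm across at the rim, 85 mm high, full of small bobbins to about 10 mm below the rim, loose on the table, 0.7 kg. Origin at the centre of its underside, z up. Already open at the start; stays as it is.
- tub_tall: round blue plastic stock tub, 87 mm across at the rim, 110 mm high, full of small bobbins to about 10 mm below the rim, loose on the table, 0.7 kg. Origin at the centre of its underside, z up. Closed by lid_b at the start.
- board: fixed plywood board lying on the table, 150 mm (its x) by 360 mm (its y) by 10 mm thick, with a row of three thin black rubber pads 110 mm across, 120 mm apart along its y, flush with its top. Origin at the centre of its underside.
- pad_left (a point): centre of the board's left pad (seen from the robot), at the height of the board's top
- pad_mid (a point): centre of the board's middle pad, at the height of the board's top
- pad_right (a point): centre of the board's right pad, at the height of the board's top
- cone_1: bare brown cardboard yarn cone (no yarn on it) standing on the table close beside the low tub (axes about 90 mm apart): 52 mm across the foot, 26 mm at the top, 190 mm high; loose, easily knocked over. Origin at the centre of its foot, z up.
- cone_2: bare black plastic yarn cone (no yarn on it) standing on the table close beside the 85 mm (open) tub (axes about 90 mm apart): 52 mm across the foot, 26 mm at the top, 190 mm high; loose, easily knocked over. Origin at the centre of its foot, z up.
- cone_3: bare brown cardboard yarn cone (no yarn on it) standing on the table close beside the tall tub (axes about 90 mm apart): 52 mm across the foot, 26 mm at the top, 190 mm high; loose, easily knocked over. Origin at the centre of its foot, z up.
- carton: small closed cardboard carton standing on the table, 80 mm (its x) by 50 mm (its y) by 110 mm high. Origin at the centre of its underside, z up.
Not all that is in view belongs to the job. Leave any orange look-alike of the lid_b alone.

How it is judged:
By the outcome, as a careful person would: the job done as asked, in the order asked, and still so for the second after the job is handed in, with the robot touching nothing.
It also fails if it takes over 69 s, if anything falls off the work surface, if the arm or the gripper's body presses on something with over 40 N, if the wrist force passes 120 N, or if a joint passes its speed limit or range.

## Working session

There is one attempt and no reset: what is moved stays moved. The work goes in short steps, Python scripts to look and compute and a tool call to move; the robot and the scene stay as the last step left them, time stands still between calls to the robot, and variables do not carry over. Pictures are saved under pics/ and viewed, about 8 in all and at most 12, crops included, and the job is handed in when it is done.

Besides the shell and the picture viewer there is one more tool, called after ">>>" by a JSON object that holds its "api" and its "payload". apply_moves: Moves the arm, as the interface text tells. Its arguments: {"type":"object","properties":{"deltas":{"type":"array","items":{"type":"array","items":{"type":"array","items":{"type":"number"}}}},"hand":{"type":"number"},"grip_force":{"type":"number"}},"required":["deltas"]}

```bash
ls; mkdir -p pics; python3 - <<'E'
from rig import robot
import cv2, numpy as np
print(robot.get_state()); print(robot.grip_depth)
for c in ("scene","top"):
    im=robot.read_camera(c); cv2.imwrite(f"pics/{c}0.png",im)
    p=robot.camera_params(c); print(c,p)
    for n in ("lid_a","tub_low","tub_mid","tub_tall","board","pad_left","pad_mid","pad_right","cone_1","cone_2","carton"):
        print(n,[(np.round(d["point"]).tolist(),round(d["confidence"],2)) for d in robot.tip_of(c,n)])
print(robot.camera_params("wrist"))
E
```

```text
pics
{'clock': 0.0, 'joints': array([-1.27549586,  0.42668105,  0.07384872,  1.60658892, -0.03407465,
        1.11079362, -0.06711606]), 'qvel': array([ 7.96976184e-04, -4.37754193e-04,  1.42859179e-03,  3.49969805e-04,
       -4.54887470e-05,  4.23877637e-04,  3.68131309e-05]), 'tau': array([-5.61130164e-04, -9.35831022e+01,  3.66629742e+00, -4.54196656e+01,
       -4.87909291e-02,  2.01773643e-02,  1.50216420e-04]), 'tool_pos': array([0.29028818, 0.60892193, 0.20481753]), 'ee_rot': array([-6.92961654e-01, -3.06404806e+00,  1.88679362e-03]), 'force': array([-0.16121246,  0.07034515, -0.49675256]), 'ft_torque': array([-0.00559882, -0.01698061,  0.05273171]), 'finger_gap': 0.09399935548117105}
0.0188
scene {'mtx': array([[372.7749303 ,   0.        , 323.94537561],
       [  0.        , 372.7749303 , 197.43108998],
       [  0.        ,   0.        ,   1.        ]]), 'k1': 0.030534379484489615, 'R': array([[-0.3373859 ,  0.94135003, -0.0055566 ],
       [ 0.82244002,  0.2918857 , -0.48825725],
       [-0.45799909, -0.16930109, -0.87268206]]), 't': array([ 0.2096865 , -0.46041056,  1.31
[... 1507 characters left out ...]
0], 0.73), ([436.0, 207.0], 0.72)]
cone_2 [([173.0, 197.0], 0.91), ([316.0, 150.0], 0.73), ([436.0, 207.0], 0.72)]
carton [([247.0, 171.0], 0.63)]
{'mtx': array([[301.26226425,   0.        , 321.58595893],
       [  0.        , 301.26226425, 201.73848248],
       [  0.        ,   0.        ,   1.        ]]), 'k1': -0.003525499134240936, 'tool_from_camera': array([[ 1.00773373e-04, -9.68183399e-01, -2.50241674e-01,
         7.25238179e-02],
       [ 9.99999698e-01, -9.52110298e-05,  7.71074928e-04,
         2.63577751e-04],
       [-7.70367713e-04, -2.50241676e-01,  9.68183097e-01,
        -1.79593657e-01],
       [ 0.00000000e+00,  0.00000000e+00,  0.00000000e+00,
         1.00000000e+00]])}
```

View pictures.

View pics/scene0.png

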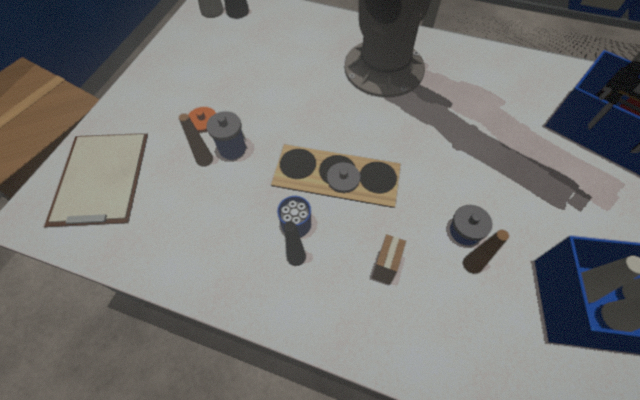

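View pics/top0.png

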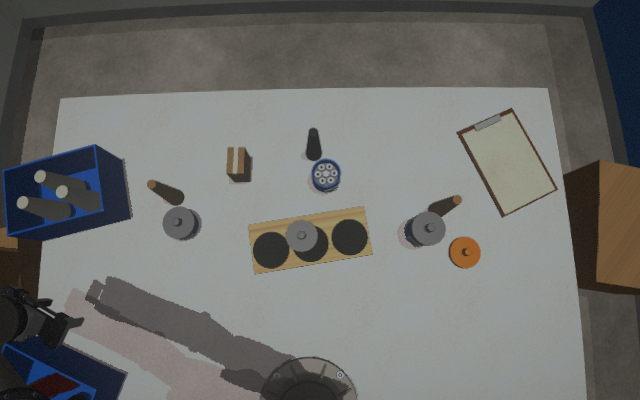

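Lid_c (top px 301,236) straddles the left and middle pads. Lid_a is on the low tub (180,224) and lid_b on the tall tub (428,226). The orange look-alike lies on the table at (465,252) and is to be left alone. Next I'll work out the positions.

```bash
cat > h.py <<'E'
from rig import robot
import cv2, numpy as np
from scipy.spatial.transform import Rotation as Ro
def cam(c, st=None):
    p=robot.camera_params(c)
    if c=="wrist":
        st=st or robot.get_state(); T=np.eye(4); T[:3,:3]=Ro.from_rotvec(st["ee_rot"]).as_matrix(); T[:3,3]=st["tool_pos"]
        W=T@p["tool_from_camera"]; return p["mtx"],p["k1"],W[:3,:3].T,-W[:3,:3].T@W[:3,3]
    return p["mtx"],p["k1"],p["R"],p["t"]
def world(C,px,z):
    K,k,R,t=C; d=cv2.undistortPoints(np.array([[px]],float),K,np.array([k,0,0,0,0.]))[0,0]
    r=R.T@np.r_[d,1]; o=-R.T@t; return o+r*(z-o[2])/r[2]
def pix(C,X):
    K,k,R,t=C; return cv2.projectPoints(np.array([X],float),cv2.Rodrigues(R)[0],t,K,np.array([k,0,0,0,0.]))[0][0,0]
def tilt(p,q): # yaw
    return np.degrees(np.arctan2(q[1]-p[1],q[0]-p[0]))
E
python3 - <<'E'
from h import *
for c in ("scene","top"):
    C=cam(c); robot.read_camera(c)
    for d in robot.outline_of(c,"lid_a"):
        m=d["mask"]; ys,xs=np.nonzero(m)
        ctr=[xs.mean(),ys.mean()]
        print(c,"lid",np.round(d["point"]),m.sum(),"disc a,b,c",[np.round(world(C,ctr,z)[:2],3).tolist() for z in (.060,.110,.022)])
    for n in("pad_left","pad_right","pad_mid"):
        for d in robot.tip_of(c,n)[:1]: print(n,np.round(world(C,d["point"],.01),3),round(d["confidence"],2))
    for d in robot.tip_of(c,"lid_a"): print("tip",np.round(d["point"]),[np.round(world(C,d["point"],z)[:2],3).tolist() for z in (.048,.098,.010,.0)])
    for n in("cone_1","carton","tub_mid"):
        for d in robot.tip_of(c,n): print(n,np.round(world(C,d["point"],0)[:2],3),round(d["confidence"],2))
# board outline by colour, top view
    for d in robot.outline_of(c,"board")[:1]:
        h=cv2.convexHull(np.argwhere(d["mask"])[:,::-1].astype(np.int32)); 
        P=np.array([world(C,p[0].astype(float),.01)[:2] for p in h],np.float32)
        print("board",cv2.minAreaRect(P))
print(robot.get_state()["clock"])
E
```

```text
scene lid [224. 128.] 831 disc a,b,c [[0.469, -0.374], [0.502, -0.343], [0.443, -0.398]]
scene lid [475. 222.] 1119 disc a,b,c [[0.54, 0.372], [0.57, 0.36], [0.518, 0.381]]
scene lid [342. 179.] 789 disc a,b,c [[0.522, 0.02], [0.552, 0.028], [0.498, 0.013]]
pad_left [0.446 0.108 0.01 ] 0.68
pad_right [ 0.488 -0.139  0.01 ] 0.97
pad_mid [ 0.473 -0.018  0.01 ] 0.84
tip [203. 120.] [[0.462, -0.449], [0.496, -0.414], [0.436, -0.475], [0.43, -0.482]]
tip [224. 131.] [[0.477, -0.371], [0.51, -0.341], [0.452, -0.394], [0.446, -0.4]]
tip [472. 224.] [[0.538, 0.377], [0.567, 0.365], [0.515, 0.386], [0.509, 0.389]]
tip [343. 178.] [[0.516, 0.018], [0.547, 0.026], [0.493, 0.011], [0.487, 0.01]]
cone_1 [ 0.763 -0.023] 0.88
cone_1 [ 0.566 -0.4  ] 0.59
cone_1 [0.629 0.407] 0.55
carton [0.708 0.195] 0.85
tub_mid [ 0.671 -0.062] 0.61
board ((0.48612529039382935, -0.010343655943870544), (0.15494732558727264, 0.36478114128112793), 8.291234016418457)
top lid [465. 253.] 838 disc a,b,c [[0.428, -0.465], [0.426, -0.445], [0.429, -0.48]]
top lid [176. 225.] 898 disc a,b,c [[0.534, 0.369], [0.527, 0.351], [0.539, 0.383]]
top lid [426. 229.] 941 disc a,b,c [[0.502, -0.361], [0.497, -0.346], [0.506, -0.372]]
top lid [302. 235.] 786 disc a,b,c [[0.49, 0.01], [0.486, 0.009], [0.494, 0.012]]
pad_left [0.448 0.101 0.01 ] 0.78
pad_right [ 0.485 -0.129  0.01 ] 0.7
pad_mid [ 0.458 -0.012  0.01 ] 0.71
tip [464. 251.] [[0.432, -0.47], [0.43, -0.45], [0.433, -0.485], [0.434, -0.489]]
tip [303. 239.] [[0.481, 0.006], [0.477, 0.005], [0.484, 0.008], [0.485, 0.008]]
tip [424. 227.] [[0.507, -0.354], [0.502, -0.34], [0.511, -0.365], [0.512, -0.368]]
cone_1 [0.608 0.406] 0.81
cone_1 [ 0.752 -0.043] 0.73
cone_1 [ 0.56  -0.407] 0.58
carton [0.712 0.179] 0.57
tub_mid [ 0.669 -0.069] 0.56
tub_mid [ 0.47  -0.014] 0.16
board ((0.48247575759887695, -0.012259230017662048), (0.15148088335990906, 0.3571323752403259), 8.101897239685059)
2.2
```

Board centre is about (0.484, -0.011) and its y axis is turned about 8°. Lid_c is about 25 mm from the middle pad and crowds the left one, so I'll centre it first. Then lid_a goes to the left pad and lid_b to the right. First I'll move to a wrist view over the board.

>>> {"api": "apply_moves", "payload": {"deltas": [[[-0.02, -0.022, -0.01, 0, 0, -2], [-0.05, -0.056, -0.02, 0, 0, -6], [-0.08, -0.09, -0.03, 0, 0, -10], [-0.11, -0.123, -0.04, 0, 0, -14], [-0.14, -0.157, -0.05, 0, 0, -18], [-0.17, -0.19, -0.06, 0, 0, -21], [-0.2, -0.223, -0.07, 0, 0, -24], [-0.23, -0.256, -0.08, 0, 0, -25.5], [-0.26, -0.29, -0.09, 0, 0, -25.5], [-0.29, -0.323, -0.1, 0, 0, -25.5], [-0.32, -0.357, -0.1, 0, 0, -25.5], [-0.34, -0.38, -0.1, 0, 0, -25.5]]], "hand": 0, "grip_force": 15}}

```text
clock: 3.2
tool_pos: [0.4256, 0.1479, 0.3046]
ee_rot: [-0.0, 3.14, 0.002]
force: [1.3, -0.2, 0.3]
finger_gap: 0.0939
```

>>> {"api": "apply_moves", "payload": {"deltas": [[[-0.01, -0.03, 0, 0, 0, 0], [-0.02, -0.06, 0, 0, 0, 0], [-0.03, -0.09, 0, 0, 0, 0], [-0.036, -0.115, 0, 0, 0, 0], [-0.036, -0.125, 0, 0, 0, 0], [-0.036, -0.125, 0, 0, 0, 0], [-0.036, -0.125, 0, 0, 0, 0], [-0.036, -0.125, 0, 0, 0, 0], [-0.036, -0.125, 0, 0, 0, 0]]]}}

```text
clock: 3.95
tool_pos: [0.4612, 0.0261, 0.3036]
ee_rot: [0.003, -3.142, -0.0]
force: [-0.0, 0.0, 0.2]
finger_gap: 0.0937
```

```bash
cat > board.py <<'E'
from h import *
import sys
st=robot.get_state(); C=cam("wrist",st); im=robot.read_camera("wrist"); cv2.imwrite(f"pics/{sys.argv[1]}.png",im)
print(st["clock"],st["tool_pos"],st["ee_rot"],st["qvel"].max())
for d in robot.outline_of("wrist","board")[:1]:
    h=cv2.convexHull(np.argwhere(d["mask"])[:,::-1].astype(np.int32))
    print("board",cv2.minAreaRect(np.array([world(C,p[0].astype(float),.01)[:2] for p in h],np.float32)))
for n in("pad_left","pad_right","pad_mid"):
    for d in robot.tip_of("wrist",n)[:1]: print(n,np.round(world(C,d["point"],.01),4),round(d["confidence"],2),np.round(d["point"]))
    for d in robot.outline_of("wrist",n)[:1]:
        c,r=cv2.minEnclosingCircle(np.array([world(C,p[::-1].astype(float),.01)[:2] for p in np.argwhere(d["mask"])[::7]],np.float32)); print("  circ",np.round(c,4),round(r,4))
for d in robot.outline_of("wrist","lid_c"):
    m=d["mask"].astype(np.uint8); q=np.argwhere(m)[:,::-1].astype(float)
    for z in (.026,.064,.114):
        c,r=cv2.minEnclosingCircle(np.array([world(C,p,z)[:2] for p in q[::5]],np.float32)); print("lid z",z,np.round(c,4),round(r,4),d["confidence"],np.round(q.mean(0)))
for d in robot.tip_of("wrist","lid_c"): print("lid tip",np.round(d["point"]),np.round(world(C,d["point"],.01),4),d["confidence"])
E
python3 board.py w1
```

```text
3.95 [0.46117901 0.02613895 0.30363626] [ 3.31215419e-03 -3.14152765e+00 -1.17654129e-04] 0.004913088270467794
board ((0.4808800220489502, -0.01107361912727356), (0.1501023918390274, 0.3590388000011444), 8.173020362854004)
pad_left [0.454  0.1091 0.01  ] 0.95 [374. 167.]
  circ [ 0.478  -0.0114] 0.1908
pad_right [ 0.4858 -0.1309  0.01  ] 0.62 [223. 186.]
  circ [ 0.481 -0.011] 0.19
pad_mid [ 0.4699 -0.0136  0.01  ] 0.93 [296. 176.]
  circ [ 0.4778 -0.0121] 0.1901
lid z 0.026 [ 0.4297 -0.4554] 0.0453 0.88 [ 13. 151.]
lid z 0.064 [ 0.4263 -0.4154] 0.0415 0.88 [ 13. 151.]
lid z 0.114 [ 0.4218 -0.3627] 0.0366 0.88 [ 13. 151.]
lid z 0.026 [0.5443 0.3991] 0.0579 0.86 [554. 224.]
lid z 0.064 [0.5314 0.3681] 0.0531 0.86 [554. 224.]
lid z 0.114 [0.5144 0.3273] 0.0468 0.86 [554. 224.]
lid z 0.026 [ 0.5238 -0.423 ] 0.0668 0.85 [ 37. 208.]
lid z 0.064 [ 0.5126 -0.3856] 0.0612 0.85 [ 37. 208.]
lid z 0.114 [ 0.4978 -0.3365] 0.054 0.85 [ 37. 208.]
lid z 0.026 [0.4909 0.013 ] 0.0487 0.58 [313. 191.]
lid z 0.064 [0.4824 0.0141] 0.0446 0.58 [313. 191.]
lid z 0.114 [0.4713 0.0156] 0.0393 0.58 [313. 191.]
lid tip [312. 192.] [0.4947 0.0112 0.01  ] 0.8
lid tip [549. 221.] [0.5434 0.4037 0.01  ] 0.76
lid tip [  0. 151.] [ 0.4308 -0.4746  0.01  ] 0.61
lid tip [ 42. 209.] [ 0.5238 -0.4303  0.01  ] 0.58
```

View pics/w1.png

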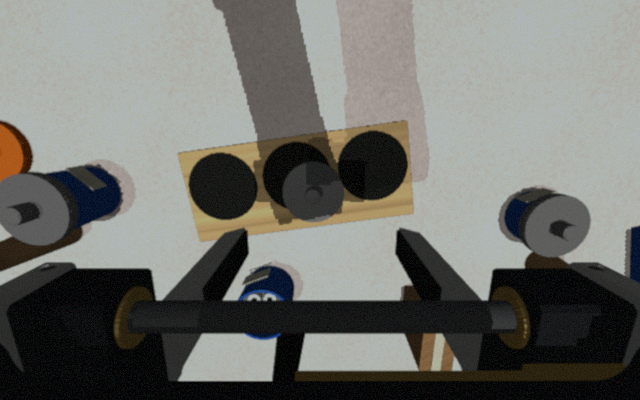

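Viewed: pads right (222,186), mid (296,176) and left (373,165), lid_c knob (313,193). The pads sit nearer the robot than the board's middle, so I'll measure them directly by darkness.

```bash
cat > pads.py <<'E'
from h import *
def circ(im,C,px,z,thr=None):
    g=cv2.GaussianBlur(im,(3,3),0).max(2)
    out=[]
    for th in ((40,50,60) if thr is None else thr):
        n,l=cv2.connectedComponents((g<th).astype(np.uint8))
        k=l[px[1],px[0]]
        if k==0: continue
        cn=max(cv2.findContours((l==k).astype(np.uint8),0,1)[0],key=len)[:,0].astype(float)
        P=np.array([world(C,p,z)[:2] for p in cn])
        A=np.c_[2*P,np.ones(len(P))]
        w=np.ones(len(P),bool)
        for _ in range(8):
            s=np.linalg.lstsq(A[w],(P[w]**2).sum(1),rcond=None)[0]; r=np.sqrt(s[2]+s[0]**2+s[1]**2)
            e=np.abs(np.hypot(*(P-s[:2]).T)-r); w=e<max(.0025,np.median(e[w])*1.5)
        out.append((th,np.round(s[:2],4).tolist(),round(float(r),4),int(w.sum()),len(P)))
    return out
E
python3 - <<'E'
from pads import *
C=cam("wrist"); im=cv2.imread("pics/w1.png")
print(*[im[p[1],p[0]] for p in [(222,186),(373,165),(296,160),(280,215),(310,205),(355,177)]])
for px in [(222,186),(373,155),(280,180)]: print(px,circ(im,C,px,.01,(20,26,32,40)))
C=cam("top"); im=cv2.imread("pics/top0.png")
print(*[im[p[1],p[0]] for p in [(271,250),(349,237)]])
for px in [(271,250),(349,237),(316,246)]: print(px,circ(im,C,px,.01,(32,40,50,60)))
E
```

```text
[25 23 26] [22 23 18] [16 17  9] [51 77 91] [53 55 51] [4 8 7]
(222, 186) [(26, [0.4867, -0.1325], 0.0506, 184, 198), (32, [0.4866, -0.1324], 0.0514, 180, 180), (40, [0.4865, -0.1325], 0.0519, 182, 182)]
(373, 155) [(20, [0.4352, 0.1032], 0.0072, 23, 34), (26, [0.4534, 0.1044], 0.0516, 185, 189), (32, [0.4533, 0.1045], 0.052, 183, 188), (40, [0.4678, 0.0461], 0.1078, 108, 443)]
(280, 180) [(20, [0.4697, -0.0139], 0.0518, 118, 186), (26, [0.47, -0.0138], 0.0525, 121, 190), (32, [0.4699, -0.0138], 0.0529, 121, 193), (40, [0.4678, 0.0461], 0.1078, 108, 443)]
[47 49 49] [45 46 46]
(271, 250) [(60, [0.453, 0.1046], 0.0504, 95, 95)]
(349, 237) [(50, [0.4861, -0.1328], 0.0483, 91, 93), (60, [0.4865, -0.1332], 0.0502, 95, 95)]
(316, 246) [(50, [0.4691, -0.0144], 0.0483, 55, 87), (60, [0.469, -0.0139], 0.05, 57, 93)]
```

```bash
python3 - <<'E'
from h import *
C=cam("wrist"); im=cv2.imread("pics/w1.png")
for X in [(.489,.013,.052),(.493,.013,.052),(.4612,.0261,.3036)]: print(X,pix(C,X))
cv2.imwrite("pics/w1c.png",cv2.resize(cv2.convertScaleAbs(im[130:250,250:380],alpha=2.5),None,fx=5,fy=5,interpolation=2))
E
```

```text
(0.489, 0.013, 0.052) [313.11410139 194.14683027]
(0.493, 0.013, 0.052) [313.13231073 196.79423458]
(0.4612, 0.0261, 0.3036) [322.83738907 240.90799621]
```

View pics/w1c.png

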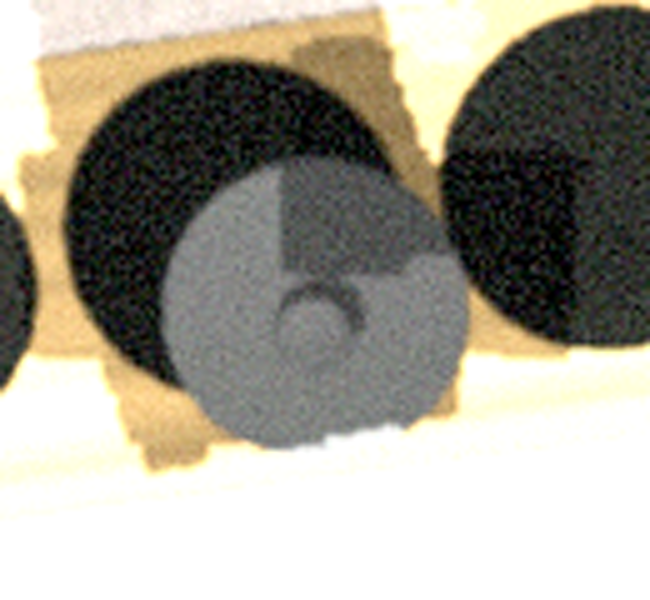

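>>> {"api": "apply_moves", "payload": {"deltas": [[[-0.01, -0.004, 0.02, 0, 0, 0], [-0.02, -0.009, 0.055, 0, 0, 0], [-0.031, -0.013, 0.09, 0, 0, 0], [-0.031, -0.013, 0.125, 0, 0, 0], [-0.031, -0.013, 0.16, 0, 0, 0], [-0.031, -0.013, 0.19, 0, 0, 0], [-0.031, -0.013, 0.215, 0, 0, 0], [-0.031, -0.013, 0.235, 0, 0, 0], [-0.031, -0.013, 0.25, 0, 0, 0], [-0.031, -0.013, 0.26, 0, 0, 0], [-0.031, -0.013, 0.26, 0, 0, 0], [-0.031, -0.013, 0.26, 0, 0, 0]]], "hand": 0.3}}

```text
clock: 5.45
tool_pos: [0.4924, 0.0117, 0.0438]
ee_rot: [-0.0, -3.141, 0.0]
force: [-1.0, -0.2, -0.1]
finger_gap: 0.0656
```

```bash
python3 - <<'E'
from h import *
s=robot.get_state(); print(s["tool_pos"],s["ee_rot"],s["joints"])
C=cam("wrist",s); im=robot.read_camera("wrist"); cv2.imwrite("pics/w2.png",im)
for z in(.052,.010): print(pix(C,(.492,.013,z)))
E
```

```text
[0.49235821 0.01169101 0.0437538 ] [-1.13972312e-05 -3.14108419e+00  4.77392443e-04] [-0.50599667  0.38122892  0.42130946  2.16386165 -0.2559999   0.64343421
  1.6654956 ]
[323.07157871 245.64703256]
[322.78806871 223.6126657 ]
```

View pics/w2.png

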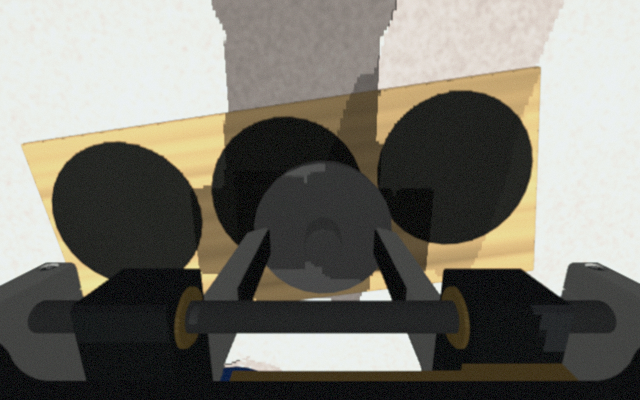

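The knob shows at about (323,243), as predicted. I'll lower, grip and lift slightly.

>>> {"api": "apply_moves", "payload": {"deltas": [[[0, 0, 0.008, 0, 0, 0], [0, 0, 0.015, 0, 0, 0], [0, 0, 0.015, 0, 0, 0], [0, 0, 0.015, 0, 0, 0]]]}}

```text
clock: 5.83
tool_pos: [0.4921, 0.0118, 0.0284]
ee_rot: [0.0, -3.141, 0.0]
force: [-0.7, -0.3, 0.6]
finger_gap: 0.066
```

>>> {"api": "apply_moves", "payload": {"deltas": [[[0, 0, 0, 0, 0, 0], [0, 0, 0, 0, 0, 0], [0, 0, 0, 0, 0, 0], [0, 0, 0, 0, 0, 0], [0, 0, 0, 0, 0, 0], [0, 0, 0, 0, 0, 0], [0, 0, 0, 0, 0, 0], [0, 0, 0, 0, 0, 0]]], "hand": 1, "grip_force": 20}}

```text
clock: 6.5
tool_pos: [0.4923, 0.0119, 0.0287]
ee_rot: [0.0, -3.142, -0.0]
force: [0.0, 1.0, 0.7]
finger_gap: 0.0235
```

>>> {"api": "apply_moves", "payload": {"deltas": [[[0, 0, -0.005, 0, 0, 0], [0, 0, -0.012, 0, 0, 0], [0, 0, -0.012, 0, 0, 0], [0, 0, -0.012, 0, 0, 0]]]}}

```text
clock: 6.83
tool_pos: [0.4927, 0.012, 0.0412]
ee_rot: [-0.0, 3.141, 0.0]
force: [-0.0, 0.4, -1.6]
finger_gap: 0.0237
```

```bash
cat > meas.py <<'E'
from pads import *
import sys
# outline lid nearest the TCP in wrist view, circle-fit of disc at height z (disc top)
def lids(C,z,near):
    res=[]
    for d in robot.outline_of("wrist","lid_c"):
        q=np.argwhere(cv2.morphologyEx(d["mask"].astype(np.uint8),cv2.MORPH_GRADIENT,np.ones((3,3))))[:,::-1].astype(float)
        if not len(q): continue
        c,r=cv2.minEnclosingCircle(np.array([world(C,p,z)[:2] for p in q],np.float32))
        if np.hypot(*(np.array(c)-near))<.1: print("lid",np.round(c,4),round(r,4),round(d["confidence"],2),"tool offset",np.round(np.array(c)-near,4))
E
python3 - <<'E'
from meas import *
s=robot.get_state(); print(s["clock"],s["tool_pos"],s["finger_gap"],s["force"])
C=cam("wrist",s); im=robot.read_camera("wrist"); cv2.imwrite("pics/w3.png",im)
z=s["tool_pos"][2]-.002
lids(C,z,s["tool_pos"][:2])
for p in robot.tip_of("wrist","lid_c"): print(np.round(p["point"]),np.round(world(C,p["point"],z-.016),4),p["confidence"])
for X in [(.4533,.1045,.01),(.470,-.0138,.01),(.4866,-.1325,.01)]:
    p=pix(C,X); print(p); 
    if 0<p[0]<640: print(circ(im,C,(int(p[0]),int(p[1]-30)),.01,(26,32)))
E
```

```text
6.8333 [0.49271022 0.01197687 0.04122895] 0.023720252946281464 [-0.00271097  0.37531639 -1.5639825 ]
lid [0.4904 0.0122] 0.049 0.75 tool offset [-0.0024  0.0002]
[323. 233.] [0.4937 0.0132 0.0232] 0.83
[452.13774792 172.132659  ]
[]
[285.13070611 195.1334761 ]
[(26, [0.4699, -0.0126], 0.0535, 238, 423), (32, [0.4699, -0.0127], 0.0537, 241, 424)]
[123.95896751 217.14644918]
[]
```

>>> {"api": "apply_moves", "payload": {"deltas": [[[0.007, -0.008, 0, 0, 0, 0], [0.014, -0.017, 0, 0, 0, 0], [0.0215, -0.0255, 0, 0, 0, 0], [0.0215, -0.0255, 0, 0, 0, 0], [0.0215, -0.0255, 0.004, 0, 0, 0], [0.0215, -0.0255, 0.008, 0, 0, 0], [0.0215, -0.0255, 0.011, 0, 0, 0], [0.0215, -0.0255, 0.012, 0, 0, 0], [0.0215, -0.0255, 0.0125, 0, 0, 0], [0.0215, -0.0255, 0.0125, 0, 0, 0], [0.0215, -0.0255, 0.0125, 0, 0, 0]]]}}

```text
clock: 7.9
tool_pos: [0.4711, -0.0134, 0.0283]
ee_rot: [-0.001, 3.142, 0.0]
force: [-4.7, -0.2, 17.6]
finger_gap: 0.0233
```

>>> {"api": "apply_moves", "payload": {"deltas": [[[0, 0, 0, 0, 0, 0], [0, 0, 0, 0, 0, 0], [0, 0, 0, 0, 0, 0], [0, 0, 0, 0, 0, 0], [0, 0, -0.01, 0, 0, 0], [0, 0, -0.03, 0, 0, 0], [0, 0, -0.06, 0, 0, 0], [0, 0, -0.1, 0, 0, 0], [0, 0, -0.13, 0, 0, 0], [0, 0, -0.15, 0, 0, 0], [0, 0, -0.15, 0, 0, 0], [0, 0, -0.15, 0, 0, 0]]], "hand": 0.3}}

```text
clock: 8.9
tool_pos: [0.4714, -0.0134, 0.1795]
ee_rot: [-0.001, 3.139, 0.002]
force: [-0.4, -0.4, -0.0]
finger_gap: 0.0655
```

```bash
python3 - <<'E'
from meas import *
s=robot.get_state(); print(s["clock"],s["tool_pos"])
C=cam("wrist",s); im=robot.read_camera("wrist"); cv2.imwrite("pics/w4.png",im)
lids(C,.026,s["tool_pos"][:2])
for X in [(.4533,.1045),(.4866,-.1325)]:
    p=pix(C,X+(.01,)); print(circ(im,C,(int(p[0]),int(p[1])),.01,(26,32,40)))
print(circ(255-im,C,tuple(pix(C,(.44,-.0138,.026)).astype(int)),.026,(220,225,230)))
E
```

```text
8.9 [ 0.47137346 -0.01344602  0.17951009]
lid [ 0.47   -0.0138] 0.0502 0.83 tool offset [-0.0014 -0.0004]
[(32, [0.4525, 0.1057], 0.0521, 256, 257), (40, [0.4526, 0.1059], 0.0526, 256, 256)]
[(32, [0.4865, -0.1308], 0.0518, 244, 258), (40, [0.4863, -0.1311], 0.0525, 246, 249)]
[(220, [0.5684, 0.0033], 0.3615, 222, 2887), (225, [0.5553, -0.0132], 0.3719, 230, 3093), (230, [0.4104, -0.0101], 0.3363, 391, 4388)]
```

>>> {"api": "apply_moves", "payload": {"deltas": [[[-0.003, 0.015, -0.005, 0, 0, 0], [-0.008, 0.05, -0.01, 0, 0, 0], [-0.013, 0.088, -0.02, 0, 0, 0], [-0.018, 0.126, -0.02, 0, 0, 0], [-0.023, 0.164, -0.02, 0, 0, 0], [-0.028, 0.202, -0.02, 0, 0, 0], [-0.033, 0.24, -0.02, 0, 0, 0], [-0.038, 0.278, -0.02, 0, 0, 0], [-0.043, 0.316, -0.02, 0, 0, 0], [-0.049, 0.35, -0.02, 0, 0, 0], [-0.049, 0.37, -0.02, 0, 0, 0], [-0.049, 0.378, -0.02, 0, 0, 0]]]}}

```text
clock: 10.0
tool_pos: [0.5185, 0.3675, 0.1958]
ee_rot: [0.006, -3.139, 0.003]
force: [-0.0, 0.9, -0.6]
finger_gap: 0.0659
```

>>> {"api": "apply_moves", "payload": {"deltas": [[[0, 0, 0, 0, 0, 0], [0, 0, 0, 0, 0, 0], [0, 0, 0, 0, 0, 0]]]}}

```text
clock: 10.25
tool_pos: [0.52, 0.3623, 0.1978]
ee_rot: [-0.003, -3.141, 0.002]
force: [0.3, -0.4, -0.7]
finger_gap: 0.0657
```

```bash
python3 - <<'E'
from meas import *
s=robot.get_state(); print(s["clock"],s["tool_pos"],s["ee_rot"],s["joints"])
C=cam("wrist",s); im=robot.read_camera("wrist"); cv2.imwrite("pics/w5.png",im)
lids(C,.064,s["tool_pos"][:2])
for p in robot.tip_of("wrist","lid_a"): print(np.round(p["point"]),np.round(world(C,p["point"],.048),4),p["confidence"])
for p in robot.tip_of("wrist","cone_1"): print("cone",np.round(p["point"]),np.round(world(C,p["point"],0),4),p["confidence"])
print("knob should be at",pix(C,(.535,.37,.09)))
E
```

```text
10.25 [0.52000193 0.36227676 0.19775391] [-2.74876701e-03 -3.14107467e+00  1.77087837e-03] [-0.95291931  0.37675767  0.31575243  1.72380863 -0.1304751   1.06279296
  0.97490771]
lid [0.5333 0.3728] 0.0505 0.66 tool offset [0.0133 0.0105]
[  9. 145.] [0.4693 0.0248 0.048 ] 0.82
[332. 203.] [0.5347 0.3738 0.048 ] 0.75
cone [356. 256.] [0.6208 0.409  0.    ] 0.74
knob should be at [329.02026433 214.45187368]
```

View pics/w5.png

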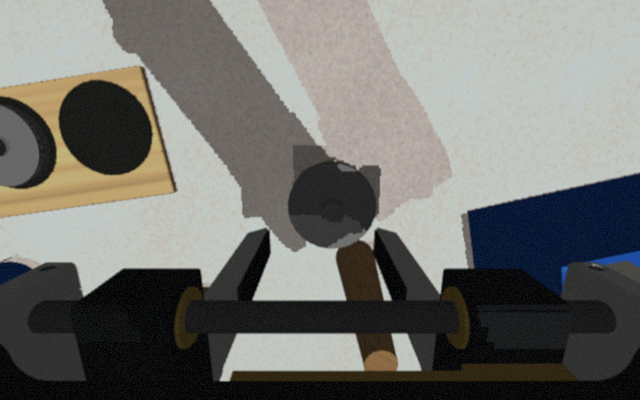

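>>> {"api": "apply_moves", "payload": {"deltas": [[[-0.007, 0.006, 0.01, 0, 0, 0], [-0.0135, 0.011, 0.04, 0, 0, 0], [-0.0135, 0.011, 0.07, 0, 0, 0], [-0.0135, 0.011, 0.095, 0, 0, 0], [-0.0135, 0.011, 0.112, 0, 0, 0], [-0.0135, 0.011, 0.123, 0, 0, 0], [-0.0135, 0.011, 0.129, 0, 0, 0], [-0.0135, 0.011, 0.131, 0, 0, 0], [-0.0135, 0.011, 0.131, 0, 0, 0], [-0.0135, 0.011, 0.131, 0, 0, 0]]]}}

```text
clock: 11.28
tool_pos: [0.5338, 0.3757, 0.0681]
ee_rot: [-0.0, 3.141, 0.001]
force: [-0.1, 0.2, -0.7]
finger_gap: 0.0655
```

>>> {"api": "apply_moves", "payload": {"deltas": [[[0, 0, 0, 0, 0, 0], [0, 0, 0, 0, 0, 0], [0, 0, 0, 0, 0, 0], [0, 0, 0, 0, 0, 0], [0, 0, 0, 0, 0, 0], [0, 0, 0, 0, 0, 0], [0, 0, 0, 0, 0, 0]]], "hand": 1}}

```text
clock: 11.87
tool_pos: [0.5332, 0.3753, 0.0672]
ee_rot: [0.0, -3.142, 0.0]
force: [0.0, -0.2, 1.8]
finger_gap: 0.0235
```

```bash
python3 - <<'E'
from meas import *
s=robot.get_state(); print(s["clock"],s["tool_pos"],s["finger_gap"],s["force"],s["ft_torque"])
C=cam("wrist",s); im=robot.read_camera("wrist")
lids(C,.064,s["tool_pos"][:2])
E
```

```text
11.8667 [0.53324163 0.37533051 0.06715061] 0.023516298295412442 [ 0.03980724 -0.22232613  1.75232037] [-7.67176493e-05  2.41677026e-02 -2.28463934e-02]
lid [0.5332 0.3758] 0.0495 0.83 tool offset [-0.0001  0.0005]
```

>>> {"api": "apply_moves", "payload": {"deltas": [[[0, 0, -0.002, 0, 0, 0], [0, 0, -0.005, 0, 0, 0], [0, 0, -0.009, 0, 0, 0], [0, 0, -0.014, 0, 0, 0], [0, 0, -0.02, 0, 0, 0], [0, 0, -0.03, 0, 0, 0], [0, 0, -0.045, 0, 0, 0], [0, 0, -0.06, 0, 0, 0], [0, 0, -0.07, 0, 0, 0], [0, 0, -0.075, 0, 0, 0], [0, 0, -0.075, 0, 0, 0], [0, 0, -0.075, 0, 0, 0]]]}}

```text
clock: 12.97
tool_pos: [0.5331, 0.3754, 0.142]
ee_rot: [0.0, -3.142, -0.0]
force: [-0.9, -0.8, -1.4]
finger_gap: 0.0234
```

```bash
python3 - <<'E'
from meas import *
s=robot.get_state(); print(s["clock"],s["tool_pos"],s["finger_gap"],s["force"],s["ft_torque"])
C=cam("wrist",s); im=robot.read_camera("wrist"); cv2.imwrite("pics/w6.png",im)
lids(C,s["tool_pos"][2]-.0027,s["tool_pos"][:2])
for p in robot.tip_of("wrist","tub_low"): print("tub",np.round(p["point"]),np.round(world(C,p["point"],0),4),p["confidence"])
E
```

```text
12.9667 [0.53313159 0.37535592 0.14203207] 0.023446743289124234 [-0.93704863 -0.81779303 -1.36254101] [-0.05051026  0.01925236 -0.01347905]
lid [0.5322 0.3754] 0.0487 0.57 tool offset [-0.0009  0.0001]
```

>>> {"api": "apply_moves", "payload": {"deltas": [[[0.003, -0.01, 0, 0, 0, 0], [0.01, -0.034, 0, 0, 0, 0], [0.02, -0.068, 0, 0, 0, 0], [0.03, -0.102, 0, 0, 0, 0], [0.04, -0.136, 0, 0, 0, 0], [0.05, -0.17, 0, 0, 0, 0], [0.06, -0.204, 0, 0, 0, 0], [0.07, -0.238, 0.01, 0, 0, 0], [0.076, -0.259, 0.03, 0, 0, 0], [0.0793, -0.2703, 0.055, 0, 0, 0], [0.0793, -0.2703, 0.08, 0, 0, 0], [0.0793, -0.2703, 0.09, 0, 0, 0]]]}}

```text
clock: 14.12
tool_pos: [0.4521, 0.1033, 0.0499]
ee_rot: [-0.002, -3.139, 0.002]
force: [-0.8, 0.1, -2.0]
finger_gap: 0.0234
```

>>> {"api": "apply_moves", "payload": {"deltas": [[[0, 0, 0, 0, 0, 0], [0, 0, 0, 0, 0, 0], [0, 0, 0, 0, 0, 0]]]}}

```text
clock: 14.37
tool_pos: [0.4546, 0.1054, 0.053]
ee_rot: [-0.001, 3.141, 0.001]
force: [-0.2, -0.4, -0.1]
finger_gap: 0.0236
```

```bash
python3 - <<'E'
from meas import *
s=robot.get_state(); print(s["clock"],s["tool_pos"],s["ee_rot"],s["finger_gap"],s["force"])
C=cam("wrist",s); im=robot.read_camera("wrist"); cv2.imwrite("pics/w7.png",im)
lids(C,s["tool_pos"][2]-.003,s["tool_pos"][:2]); lids(C,.026,s["tool_pos"][:2]+[0,-.09])
E
```

```text
14.3667 [0.45458426 0.10544364 0.0530263 ] [-9.29070177e-04  3.14075998e+00  5.62589985e-04] 0.023570480236678005 [-0.22855204 -0.41758151 -0.07323103]
lid [0.4544 0.1059] 0.0492 0.71 tool offset [-0.0002  0.0005]
lid [0.4481 0.023 ] 0.1402 0.55 tool offset [-0.0065 -0.0825]
lid [ 0.4691 -0.0101] 0.0527 0.76 tool offset [ 0.0146 -0.0256]
lid [0.4639 0.1059] 0.0556 0.71 tool offset [0.0093 0.0905]
lid [0.4568 0.0121] 0.1586 0.55 tool offset [ 0.0022 -0.0034]
```

>>> {"api": "apply_moves", "payload": {"deltas": [[[0.001, 0, 0.005, 0, 0, 0], [0.001, 0, 0.01, 0, 0, 0], [0.001, 0, 0.015, 0, 0, 0], [0.001, 0, 0.019, 0, 0, 0], [0.001, 0, 0.0215, 0, 0, 0], [0.001, 0, 0.0235, 0, 0, 0], [0.001, 0, 0.0238, 0, 0, 0], [0.001, 0, 0.0238, 0, 0, 0]]]}}

```text
clock: 15.18
tool_pos: [0.4531, 0.1049, 0.0283]
ee_rot: [-0.0, -3.141, 0.0]
force: [-0.6, -0.2, 3.8]
finger_gap: 0.0238
```

>>> {"api": "apply_moves", "payload": {"deltas": [[[0, 0, 0, 0, 0, 0], [0, 0, 0, 0, 0, 0]]]}}

```text
clock: 15.35
tool_pos: [0.4531, 0.1049, 0.0283]
ee_rot: [-0.0, 3.142, -0.0]
force: [-2.0, -1.1, 2.8]
finger_gap: 0.0233
```

>>> {"api": "apply_moves", "payload": {"deltas": [[[0, 0, 0, 0, 0, 0], [0, 0, 0, 0, 0, 0], [0, 0, 0, 0, 0, 0], [0, 0, 0, 0, 0, 0], [0, 0, -0.01, 0, 0, 0], [0, 0, -0.03, 0, 0, 0], [0, 0, -0.06, 0, 0, 0], [0, 0, -0.095, 0, 0, 0], [0, 0, -0.13, 0, 0, 0], [0, 0, -0.165, 0, 0, 0], [0, 0, -0.2, 0, 0, 0], [0, -0.02, -0.225, 0, 0, 0]]], "hand": 0.3}}

```text
clock: 16.35
tool_pos: [0.4533, 0.0873, 0.257]
ee_rot: [-0.005, 3.139, 0.002]
force: [0.5, 1.0, -1.1]
finger_gap: 0.0655
```

>>> {"api": "apply_moves", "payload": {"deltas": [[[-0.002, -0.025, 0, 0, 0, 0], [-0.006, -0.06, 0, 0, 0, 0], [-0.01, -0.098, 0, 0, 0, 0], [-0.014, -0.136, 0, 0, 0, 0], [-0.018, -0.174, 0, 0, 0, 0], [-0.022, -0.212, 0, 0, 0, 0], [-0.026, -0.25, 0, 0, 0, 0], [-0.03, -0.288, 0, 0, 0, 0], [-0.034, -0.326, 0, 0, 0, 0], [-0.038, -0.364, 0, 0, 0, 0], [-0.04, -0.4, 0, 0, 0, 0], [-0.04, -0.425, 0, 0, 0, 0]]]}}

```text
clock: 17.35
tool_pos: [0.4925, -0.3431, 0.254]
ee_rot: [-0.002, -3.141, 0.001]
force: [-0.3, 0.9, -0.1]
finger_gap: 0.0658
```

>>> {"api": "apply_moves", "payload": {"deltas": [[[0, 0, 0, 0, 0, 0], [0, 0, 0, 0, 0, 0], [0, 0, 0, 0, 0, 0], [0, 0, 0, 0, 0, 0]]]}}

```text
clock: 17.68
tool_pos: [0.4933, -0.3387, 0.2536]
ee_rot: [-0.002, 3.141, 0.001]
force: [-0.3, -0.0, -0.2]
finger_gap: 0.0656
```

```bash
python3 - <<'E'
from meas import *
s=robot.get_state(); print(s["clock"],s["tool_pos"],s["ee_rot"],s["joints"])
C=cam("wrist",s); im=robot.read_camera("wrist"); cv2.imwrite("pics/w8.png",im)
lids(C,.114,s["tool_pos"][:2])
for p in robot.tip_of("wrist","lid_b"): print(np.round(p["point"]),np.round(world(C,p["point"],.098),4),p["confidence"])
for p in robot.tip_of("wrist","cone_1"): print("cone",np.round(p["point"]),np.round(world(C,p["point"],0),4),p["confidence"])
print("knob should be at",pix(C,(.5,-.345,.14)))
E
```

```text
17.6833 [ 0.49330951 -0.33872563  0.25361242] [-2.31557934e-03  3.14136758e+00  1.11011474e-03] [-0.11444651  0.32457282  0.77523478  1.76026964 -0.24700209  1.15717442
  2.30733563]
lid [ 0.4957 -0.3447] 0.0503 0.87 tool offset [ 0.0024 -0.0059]
[553. 165.] [ 0.4647 -0.0793  0.098 ] 0.96
[316. 192.] [ 0.496  -0.3443  0.098 ] 0.78
[221. 130.] [ 0.4271 -0.447   0.098 ] 0.72
cone [278. 220.] [ 0.5623 -0.4043  0.    ] 0.92
knob should be at [314.80615305 204.78879576]
```

View pics/w8.png

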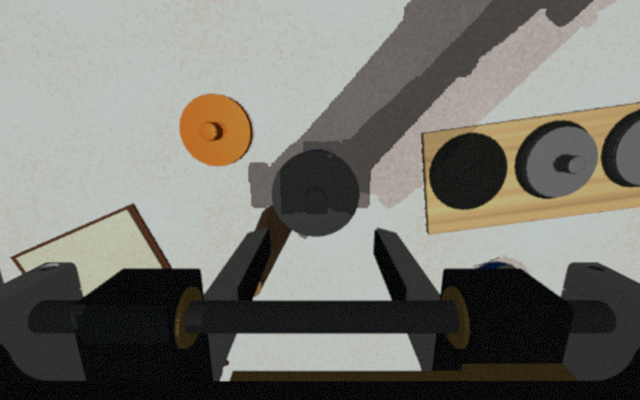

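The grey lid_b shows at (316,192) with its knob about (316,200). The orange one at (215,130) is left alone. Lowering onto lid_b.

>>> {"api": "apply_moves", "payload": {"deltas": [[[-0.0025, -0.006, 0.01, 0, 0, 0], [-0.0025, -0.006, 0.04, 0, 0, 0], [-0.0025, -0.006, 0.07, 0, 0, 0], [-0.0025, -0.006, 0.098, 0, 0, 0], [-0.0025, -0.006, 0.116, 0, 0, 0], [-0.0025, -0.006, 0.128, 0, 0, 0], [-0.0025, -0.006, 0.134, 0, 0, 0], [-0.0025, -0.006, 0.1365, 0, 0, 0], [-0.0025, -0.006, 0.1365, 0, 0, 0], [-0.0025, -0.006, 0.1365, 0, 0, 0]]]}}

```text
clock: 18.72
tool_pos: [0.4961, -0.3464, 0.1177]
ee_rot: [-0.0, 3.14, -0.001]
force: [-0.1, 0.0, -0.2]
finger_gap: 0.0657
```

>>> {"api": "apply_moves", "payload": {"deltas": [[[0, 0, 0, 0, 0, 0], [0, 0, 0, 0, 0, 0], [0, 0, 0, 0, 0, 0], [0, 0, 0, 0, 0, 0], [0, 0, 0, 0, 0, 0], [0, 0, 0, 0, 0, 0], [0, 0, 0, 0, 0, 0]]], "hand": 1}}

```text
clock: 19.3
tool_pos: [0.4956, -0.3459, 0.1169]
ee_rot: [-0.0, 3.142, -0.0]
force: [0.3, -0.1, 1.3]
finger_gap: 0.0234
```

>>> {"api": "apply_moves", "payload": {"deltas": [[[0, 0, -0.002, 0, 0, 0], [0, 0, -0.005, 0, 0, 0], [0, 0, -0.009, 0, 0, 0], [0, 0, -0.014, 0, 0, 0], [0, 0, -0.02, 0, 0, 0], [0, 0, -0.03, 0, 0, 0], [0, 0, -0.045, 0, 0, 0], [0, 0, -0.055, 0, 0, 0], [0, 0, -0.06, 0, 0, 0], [0, 0, -0.06, 0, 0, 0], [0, 0, -0.06, 0, 0, 0]]]}}

```text
clock: 20.22
tool_pos: [0.4957, -0.3458, 0.1769]
ee_rot: [-0.001, 3.141, 0.0]
force: [-0.1, -0.6, -1.4]
finger_gap: 0.0232
```

```bash
python3 - <<'E'
from meas import *
s=robot.get_state(); print(s["clock"],s["tool_pos"],s["finger_gap"],s["force"],s["ft_torque"])
C=cam("wrist",s); im=robot.read_camera("wrist"); cv2.imwrite("pics/w9.png",im)
lids(C,s["tool_pos"][2]-.003,s["tool_pos"][:2])
E
```

```text
20.2167 [ 0.4956988  -0.3457535   0.17689943] 0.02316277610490036 [-0.12874068 -0.59332235 -1.3590856 ] [0.08485014 0.02520079 0.00704264]
lid [ 0.4947 -0.3455] 0.0489 0.73 tool offset [-0.001   0.0002]
```

>>> {"api": "apply_moves", "payload": {"deltas": [[[0, 0.01, 0, 0, 0, 0], [0.001, 0.035, 0, 0, 0, 0], [0.002, 0.065, 0, 0, 0, 0], [0.003, 0.095, 0, 0, 0, 0], [0.004, 0.125, 0, 0, 0, 0], [0.005, 0.155, 0.01, 0, 0, 0], [0.006, 0.18, 0.03, 0, 0, 0], [0.007, 0.2, 0.055, 0, 0, 0], [0.0084, 0.21, 0.08, 0, 0, 0], [0.0084, 0.2141, 0.105, 0, 0, 0], [0.0084, 0.2141, 0.12, 0, 0, 0], [0.0084, 0.2141, 0.124, 0, 0, 0]]]}}

```text
clock: 21.32
tool_pos: [0.4853, -0.1306, 0.0504]
ee_rot: [0.002, -3.138, 0.0]
force: [0.2, 0.2, -1.1]
finger_gap: 0.0236
```

>>> {"api": "apply_moves", "payload": {"deltas": [[[0, 0, 0, 0, 0, 0], [0, 0, 0, 0, 0, 0], [0, 0, 0, 0, 0, 0]]]}}

```text
clock: 21.57
tool_pos: [0.4877, -0.1321, 0.0538]
ee_rot: [0.0, 3.14, -0.0]
force: [0.1, 0.8, -0.1]
finger_gap: 0.0238
```

```bash
python3 - <<'E'
from meas import *
s=robot.get_state(); print(s["clock"],s["tool_pos"],s["ee_rot"],s["finger_gap"],s["force"])
C=cam("wrist",s); im=robot.read_camera("wrist"); cv2.imwrite("pics/w10.png",im)
lids(C,s["tool_pos"][2]-.003,s["tool_pos"][:2])
E
```

```text
21.5667 [ 0.48770225 -0.13209069  0.05379397] [ 3.15130919e-04  3.14028217e+00 -1.09670745e-04] 0.023791718332043583 [ 0.13604847  0.81032186 -0.12655561]
lid [ 0.487  -0.1319] 0.0494 0.65 tool offset [-0.0007  0.0002]
```

Set lid_b down, release and rise to look.

>>> {"api": "apply_moves", "payload": {"deltas": [[[0.0005, 0, 0.005, 0, 0, 0], [0.0005, 0, 0.01, 0, 0, 0], [0.0005, 0, 0.015, 0, 0, 0], [0.0005, 0, 0.019, 0, 0, 0], [0.0005, 0, 0.0215, 0, 0, 0], [0.0005, 0, 0.0235, 0, 0, 0], [0.0005, 0, 0.0242, 0, 0, 0], [0.0005, 0, 0.0242, 0, 0, 0], [0.0005, 0, 0.0242, 0, 0, 0]]]}}

```text
clock: 22.42
tool_pos: [0.4865, -0.1319, 0.0287]
ee_rot: [-0.0, -3.141, -0.0]
force: [-2.6, 0.0, 6.2]
finger_gap: 0.0236
```

>>> {"api": "apply_moves", "payload": {"deltas": [[[0, 0, 0, 0, 0, 0], [0, 0, 0, 0, 0, 0], [0, 0, 0, 0, 0, 0], [0, 0, 0, 0, 0, 0], [0, 0, -0.01, 0, 0, 0], [0, 0, -0.03, 0, 0, 0], [0, 0, -0.06, 0, 0, 0], [0, 0, -0.095, 0, 0, 0], [0, 0.01, -0.13, 0, 0, 0], [0, 0.04, -0.165, 0, 0, 0], [0.005, 0.07, -0.2, 0, 0, 0], [0.01, 0.1, -0.23, 0, 0, 0]]], "hand": 0.3}}

```text
clock: 23.42
tool_pos: [0.4774, -0.039, 0.2537]
ee_rot: [0.003, 3.141, -0.001]
force: [1.3, 1.0, -0.7]
finger_gap: 0.0657
```

>>> {"api": "apply_moves", "payload": {"deltas": [[[0.02, 0.01, -0.03, 0, 0, 0], [0.02, 0.01, -0.03, 0, 0, 0], [0.02, 0.01, -0.03, 0, 0, 0], [0.02, 0.01, -0.03, 0, 0, 0], [0.02, 0.01, -0.03, 0, 0, 0]]]}}

```text
clock: 23.83
tool_pos: [0.4575, -0.0295, 0.2807]
ee_rot: [-0.001, -3.14, 0.001]
force: [0.5, -0.1, 0.2]
finger_gap: 0.0656
```

```bash
python3 - <<'E'
from meas import *
s=robot.get_state(); print(s["clock"],s["tool_pos"],s["ee_rot"])
C=cam("wrist",s); im=robot.read_camera("wrist")
lids(C,.026,np.array([.4865,-.1317])); lids(C,.026,np.array([.4697,-.0133])); lids(C,.026,np.array([.453,.1052]))
v=im.copy()
for X in [(.453,.1052),(.4697,-.0133),(.4865,-.1317)]:
    for r,z,c in ((.055,.01,(0,0,255)),(.048,.026,(0,255,0))):
        P=np.array([pix(C,(X[0]+r*np.cos(a),X[1]+r*np.sin(a),z)) for a in np.linspace(0,6.28,60)]); cv2.polylines(v,[P.astype(np.int32)],True,c,1)
cv2.imwrite("pics/w11.png",cv2.resize(v[90:270,160:440],None,fx=2.8,fy=2.8,interpolation=2))
for c in("scene","top"):
    C=cam(c); im=robot.read_camera(c); cv2.imwrite(f"pics/{c}1.png",im)
    for n in("tub_low","tub_mid","tub_tall","cone_1","carton"):
        for d in robot.tip_of(c,n): print(c,n,np.round(world(C,d["point"],0)[:2],3),round(d["confidence"],2))
a,b=[cv2.imread(f"pics/{c}1.png") for c in("scene","top")]
cv2.imwrite("pics/fin.png",cv2.resize(np.vstack([a[80:300,150:550],b[110:290,120:520]]),None,fx=1.45,fy=1.45))
E
```

```text
23.8333 [ 0.45750567 -0.0295281   0.28065553] [-1.36692621e-03 -3.14021870e+00  1.16285133e-03]
lid [ 0.4859 -0.1309] 0.0521 0.97 tool offset [-0.0006  0.0008]
lid [ 0.4703 -0.013 ] 0.051 0.72 tool offset [0.0006 0.0003]
lid [0.453  0.1037] 0.0521 0.69 tool offset [-0.     -0.0015]
scene tub_low [0.538 0.376] 0.93
scene tub_mid [ 0.67  -0.067] 0.82
scene tub_mid [ 0.478 -0.142] 0.51
scene tub_tall [ 0.497 -0.338] 0.59
scene tub_tall [ 0.579 -0.4  ] 0.53
scene cone_1 [ 0.761 -0.03 ] 0.93
scene cone_1 [ 0.57 -0.41] 0.87
scene cone_1 [0.629 0.395] 0.59
scene carton [0.714 0.197] 0.77
top tub_low [0.531 0.387] 0.74
top tub_mid [ 0.673 -0.069] 0.61
top tub_mid [0.621 0.416] 0.44
top tub_tall [ 0.499 -0.34 ] 0.55
top cone_1 [ 0.759 -0.036] 0.66
top cone_1 [ 0.56  -0.412] 0.66
top cone_1 [0.613 0.413] 0.59
top carton [0.701 0.176] 0.81
```

View pics/w11.png

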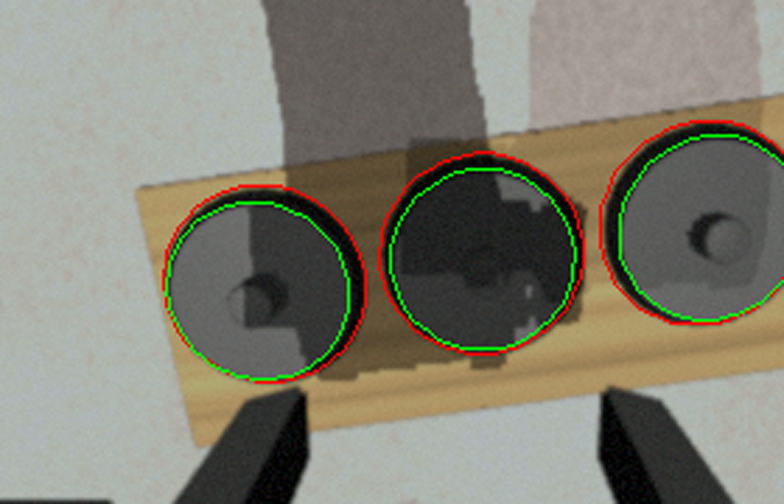

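View pics/fin.png

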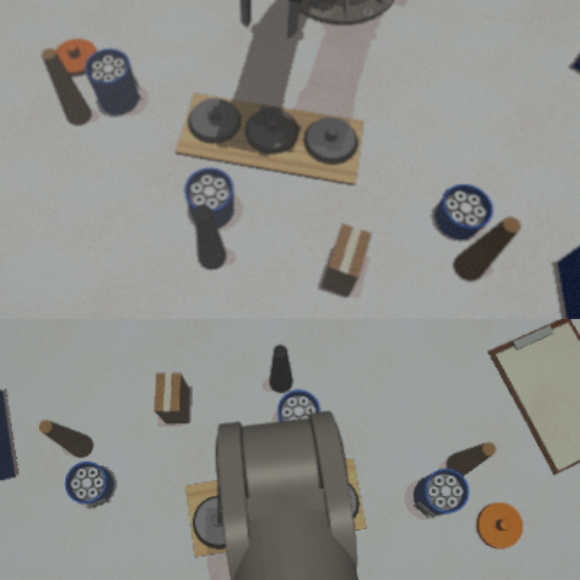

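The three lids match the pad circles to within about 1.5 mm (crop knobs at (258,300), (485,265) and (722,238)). The tubs are open, and the cones, carton and orange lid stand where they were. Handing in.

```bash
python3 -c "
from rig import robot
print(robot.sign_off())"
```

```text
the job is handed in; nothing more can be done
None
```

The job is done and handed in at about 25 s on the clock (limit 69 s). Both closed tubs are open, and each pad has one lid lying flat with its knob up.

- **Order:** I centred lid_c on the middle pad first, because it was crowding the left one. Lid_a then went to the left pad and lid_b to the right.
- **Centring:** The last wrist-camera check put all three lids within about 1.5 mm of their pad centres.
- **Set-down:** Lid_c was pressed onto the board at up to about 18 N. I lowered the other two more gently, at about 4 and 6 N.
- **Other objects:** In the final pictures the tubs, cones and carton stand where they did at the start. The networks' positions for them scatter by 1–2 cm both before and after, so I judged this from the pictures. The orange look-alike was not touched.
- **Disagreement:** The pads sit about 1 cm nearer the robot than the board's outline centre suggests. I trusted the directly measured pad circles, which agreed between the top and wrist cameras.

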